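Load the curing flask and set the lamp switches

TASK

Lift the aluminium flask out of the cooling rack, stand it upright on the bare worktop to change your grip, then take it by its bare sides and set it down gently between the two lamps, in the middle, with its orange windows facing them. When it stands there released, go to the switch box and flip the red toggle fully off (towards the robot) and the blue toggle fully on (away from the robot), leaving the other two toggles and everything else on the bench undisturbed.

Things in the scene. Friction and masses are not known exactly. Their poses are not given: they have to be found in the camera images.
- flask: bridge-curing flask, a solid bright aluminium block 56 (x) by 62 (y) by 72 mm tall, 0.35 kg give or take, dark parting line at half height, four screw heads on top. Its +y and -y faces carry orange (amber) windows, its +x and -x faces are bare metal. Either way round is the same. Origin: centre of the underside, z up. Starts standing in the rack on its 6 mm base plate, in line with the rack's axes
- rack: grey cooling rack, fixed: base plate 78 (x) by 62 (y) by 6 mm and two upright cheeks, 6 mm thick, 50 mm wide along y, top at 80 mm, at x = +-34 mm, 3 mm off the flask's bare faces. Open at +-y and on top, so there the flask can only be gripped across its windows. The bare worktop to its left and behind it, about x = 0.52, y = 0.46, is always free. Origin: centre of the underside on the worktop
- lamp_stand: white lamp stand, fixed: base plate 86 (x) by 124 (y) by 8 mm, and on it two facing lamps (blue panes inside), each 62 (x) by 22 (y) mm, top at 84 mm, their inner faces at y = +-36 mm, so 72 mm apart. Open at +-x and on top. The flask belongs on the base plate midway between them, windows to the lamps; fingers fit only at its bare faces there. Origin: centre of the underside on the worktop
- switch_box: white switch box, fixed, 92 (x) by 144 (y) by 40 mm high, its front (-x, black strip) towards the robot; four toggles in a row along y, 28 mm apart, at y = +-14 and +-42 mm. Origin: centre of the underside on the worktop, axes: x away from the robot's side, y along the row
- toggle_red (a joint): angle of the red toggle, rad: 0 = off, leaning 0.42 rad to the box's front (-x); 0.84 = on, leaning 0.42 rad to its back (+x), with hard stops at both; starts on. Friction only: it stays where it is left, about 0.05 N m to move. Its place in the row changes
- toggle_red_tip (a point): top end of the red toggle's lever, on its centre line, 45 mm from the pivot. The pivot is 43 mm above the worktop in the box's x = 0 line. The lever is a bat, 12 mm thick from 20 mm beyond the pivot to the end, 7 mm below
- toggle_blue (a joint): angle of the blue toggle, rad: 0 = off, leaning 0.42 rad to the box's front (-x); 0.84 = on, leaning 0.42 rad to its back (+x), with hard stops at both; starts off. Friction only: it stays where it is left, about 0.05 N m to move. Its place in the row changes
- toggle_blue_tip (a point): top end of the blue toggle's lever, on its centre line, 45 mm from the pivot. The pivot is 43 mm above the worktop in the box's x = 0 line. The lever is a bat, 12 mm thick from 20 mm beyond the pivot to the end, 7 mm below
- toggle_green (a joint): angle of the green toggle, rad: 0 = off, leaning 0.42 rad to the box's front (-x); 0.84 = on, leaning 0.42 rad to its back (+x), with hard stops at both; starts on, a neighbour to leave. Friction only: it stays where it is left, about 0.05 N m to move. Its place in the row changes
- toggle_green_tip (a point): top end of the green toggle's lever, on its centre line, 45 mm from the pivot. The pivot is 43 mm above the worktop in the box's x = 0 line. The lever is a bat, 12 mm thick from 20 mm beyond the pivot to the end, 7 mm below
- toggle_yellow (a joint): angle of the yellow toggle, rad: 0 = off, leaning 0.42 rad to the box's front (-x); 0.84 = on, leaning 0.42 rad to its back (+x), with hard stops at both; starts off, a neighbour to leave. Friction only: it stays where it is left, about 0.05 N m to move. Its place in the row changes
- toggle_yellow_tip (a point): top end of the yellow toggle's lever, on its centre line, 45 mm from the pivot. The pivot is 43 mm above the worktop in the box's x = 0 line. The lever is a bat, 12 mm thick from 20 mm beyond the pivot to the end, 7 mm below
- pumice_pot: round pot of pumice, 69 mm across, 41 mm high, loose bystander; origin: centre of the underside
Mind the look-alikes: they are no part of the job. What is shaped like the flask but turquoise is not meant.

How it is judged:
On the way, in this order (a step that is already met when the one before it is completed fails the run):
1. the flask stands upright and released on the bare worktop (height (world z) of flask below 0.004 m and angle between flask's own z axis and vertical below 0.06 rad and linear speed of flask below 0.02 m/s and contact force between flask and the arm below 0.1 N and contact force between flask and the fingers below 0.1 N), for 0.2 s.
2. the flask stands released between the lamps, windows facing them, before the red and blue toggles are flipped (x of flask in the frame of lamp_stand between -0.012 and 0.012 m and y of flask in the frame of lamp_stand between -0.009 and 0.009 m and z of flask in the frame of lamp_stand between 0.005 and 0.012 m and angle between flask's own z axis and vertical below 0.06 rad and angle between the y axis of flask and the y axis of lamp_stand, either way round below 0.2 rad and linear speed of flask below 0.02 m/s and contact force between flask and the arm below 0.1 N and contact force between flask and the fingers below 0.1 N and value of joint toggle_red above 0.64 rad and value of joint toggle_blue below 0.2 rad), for 0.2 s.
3. red toggle off and blue toggle on (value of joint toggle_red below 0.12 rad and value of joint toggle_blue above 0.72 rad), for 0.1 s.
At the end, for the whole second after the job is handed in: Flask upright (0.06 rad) and at rest on the lamp stand, within 12 mm (x) and 9 mm (y) of the middle, windows facing the lamps within 0.2 rad; red off (<0.12 rad), blue on (>0.72), green still on (>0.64), yellow off (<0.2); pumice pot within 20 mm of its start (all of step 3 and x of flask in the frame of lamp_stand between -0.012 and 0.012 m and y of flask in the frame of lamp_stand between -0.009 and 0.009 m and z of flask in the frame of lamp_stand between 0.005 and 0.012 m and angle between flask's own z axis and vertical below 0.06 rad and angle between the y axis of flask and the y axis of lamp_stand, either way round below 0.2 rad and linear speed of flask below 0.02 m/s and value of joint toggle_green above 0.64 rad and value of joint toggle_yellow below 0.2 rad and distance of pumice_pot from where it was at the start of the episode below 0.02 m); the robot touches nothing.
It fails at once if a neighbouring toggle (green or yellow) is moved more than about a quarter of its throw (value of joint toggle_green below 0.58 rad or value of joint toggle_yellow above 0.26 rad).
It fails at once if the flask is dropped or rammed onto the lamp stand (more than 80 N) (contact force between flask and lamp_stand above 80 N).
It fails at once if the pumice pot is moved more than 20 mm (distance of pumice_pot from where it was at the start of the episode above 0.02 m).
It also fails if it takes over 62 s, if anything falls off the work surface, if the arm or the gripper's body presses on something with over 40 N, if the wrist force passes 120 N, or if a joint passes its speed limit or range.

ROBOT

A 6-joint arm with a two-finger parallel gripper is mounted at the origin on a cart in front of the work surface, level with it; the furniture and walls round the work are solid. World frame = base frame: x ahead of the robot, y to its left, z up, the work surface at z = 0. Lengths are in m, angles in rad, forces in N, time in s.
With the tool pointing down it reaches from about 0.375 to 0.9 m from the base axis. Payload 3.1 kg.
Tool frame: the origin (TCP) lies on the centre line of the jaws, within the pads' length; the fingertips stand 8 mm ahead of it and the grasp point (between the pads) lies 11 mm behind it; z points along the fingers, y is the line along which they close (so a half turn about z gives the same grasp; the last joint's range is limited). The gripper opens to 87 mm and grips with 3 to 60 N. Pads are 19 mm wide; open, the fingers measure 117 mm over their backs; the gripper's body (75 mm by 190 mm) begins 51 mm behind the grasp point.
Start: joints at [0.956, 0.527, 1.433, -0, 1.181, -0.178], TCP at [0.264, 0.566, 0.231] pointing down, gripper open.
Joint ranges: [-3.08, 3.08], [-0.75, 2.2], [0.22, 2.44], [-1.43, 4.57], [0, 2.65], [-2.85, 2.85]. Speed limits (rad/s): [2.79, 2.79, 3.14, 3.14, 3.14, 3.14].

INTERFACE

Orientations are given as a rotation vector (axis times angle).
In Python, from cell import ctrl gives the robot as it stands. Calls block until the motion is done:
- ctrl.goto(position, orientation): joint-space move of the TCP to a pose.
- ctrl.movel(position, orientation=None, speed=0.15, max_force=None): straight line of the TCP; orientation=None keeps the orientation; speed is the mean speed in m/s. With max_force (N) it stops when the force on the tool has changed by that much, and returns True; else False.
- ctrl.move_j(angles): joint-space move.
- ctrl.move_gripper(opening, newtons=None): finger opening in m; newtons is the grip in N (None keeps the last); returns when the fingers have stopped.
- ctrl.sleep(seconds).
- ctrl.solve_ik(position, orientation): joint angles nearest the present ones, or None.
- ctrl.get_state(): the state.
- ctrl.camera(name): name is "side" or "top"; returns a dict with "color" (420x560x3 uint8, blue, green, red), "depth" (420x560 float32, m along the optical axis (not along the pixel's ray), 0 where there is no reading), "intrinsics" (3x3 intrinsics, pixels), "R" (3x3) and "t" (3): a world point X has camera coordinates R X + t. Camera axes: x right, y down, z forward; pixel columns grow to the right and rows downward; lengths in m; the calibration is good to about 2 mm. A picture is of the moment at which its call begins.
A pose or a line that the arm cannot do raises ctrl.Unreachable and nothing moves.
- ctrl.hand_in(): hands the job in; it is judged then, once.
The state is a dict: "time": time; "q": joint angles; "joint_vel": joint speeds; "tau": joint torques, N m; "tcp_pos": TCP position; "orientation": TCP orientation; "ft_force": force on the tool from outside, world axes, zero at the start; "moment": the same for the moment, N m; "opening": finger opening in m; "gripper_force": force on a finger pad.
Only numpy, scipy, OpenCV 4.12 (cv2) and the standard library are available. Lean on these libraries where they do the work, as an engineer would, in place of code of your own. Each camera call takes 0.05 s, during which the arm holds its last target. There are 200 camera calls.

## Working session

There is one attempt and no reset: what is moved stays moved. The work goes in short steps, each a Python script; the robot and the scene stay as the last script left them, time stands still between calls to the robot, and variables do not carry over. Pictures are saved under pics/ and viewed, at most 10 in all, crops included, and the job is handed in when it is done.

```bash
mkdir -p pics; ls; python3 - <<'E'
from cell import ctrl
import cv2,numpy as np,pickle
d={n:ctrl.camera(n) for n in("top","side")}
pickle.dump(d,open("v0.pkl","wb"))
for n in d:
    cv2.imwrite(f"pics/{n}0.png",d[n]["color"]); print(n,d[n]["intrinsics"].tolist(),d[n]["R"].round(3).tolist(),d[n]["t"].round(3).tolist(), (-d[n]["R"].T@d[n]["t"]).round(3))
s=ctrl.get_state();print(s["time"],s["orientation"],s["opening"])
E
```

```text
pics
top [[397.88850904769595, 0.0, 280.01064416246675], [0.0, 397.88850904769595, 209.819983114775], [0.0, 0.0, 1.0]] [[0.008, -1.0, -0.007], [-0.997, -0.007, -0.077], [0.077, 0.008, -0.997]] [0.083, 0.58, 1.289] [0.479 0.077 1.331]
side [[391.8564451518455, 0.0, 279.0009237453917], [0.0, 391.8564451518455, 210.5302956078356], [0.0, 0.0, 1.0]] [[0.999, 0.03, 0.021], [0.035, -0.646, -0.763], [-0.01, 0.763, -0.647]] [-0.558, 0.108, 1.268] [ 0.566 -0.88   0.913]
0.1 [-6.80606114e-01 -3.06619932e+00  2.81803638e-03] 0.08681112439180644
```

View pics/top0.png

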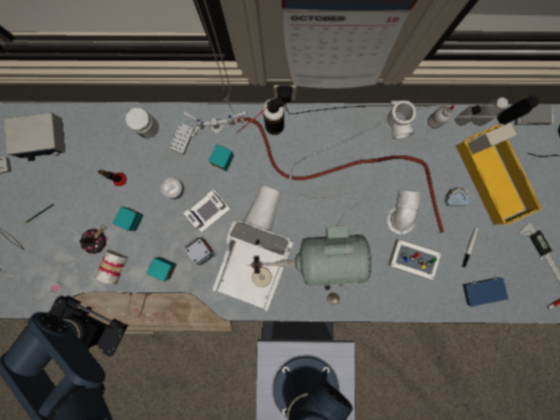

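View pics/side0.png

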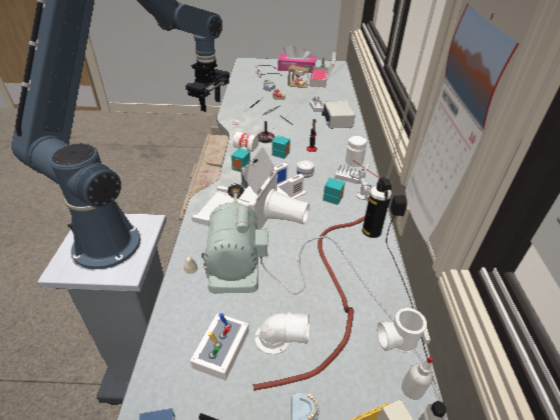

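The top view shows the aluminium flask in its rack at about (199,250), the lamp stand at (207,210) and the switch box at (416,259). Turquoise decoys are at (126,219), (160,268) and (221,156), and the white pot is at (172,188). The side view shows the toggles at (220,335). Next I'll zoom in.

```bash
python3 - <<'E'
import cv2,numpy as np,pickle
d=pickle.load(open("v0.pkl","rb"))
T=d["top"]["color"];S=d["side"]["color"]
f=lambda im,x,y,w,h:cv2.resize(im[y:y+h,x:x+w],(400,300),interpolation=cv2.INTER_CUBIC)
a=np.vstack([np.hstack([f(T,150,180,100,75+15),f(T,376,229,80,60)]),np.hstack([f(S,230,140,100,75),f(S,180,300,80,60)])])
cv2.imwrite("pics/z0.png",a)
E
```

```text
(no output)
```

View pics/z0.png

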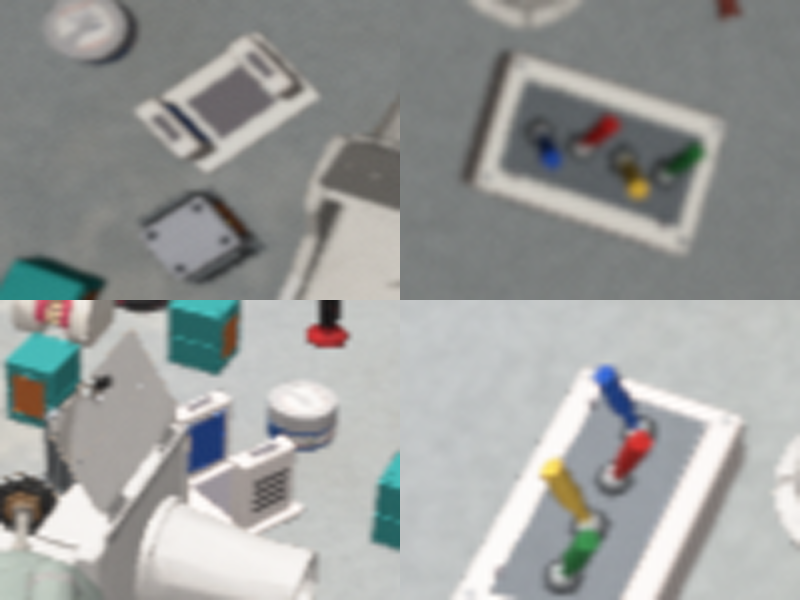

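```bash
cat > h.py <<'E'
import cv2,numpy as np,pickle
def cloud(c):
    v,u=np.mgrid[:420,:560]; p=np.stack([u,v,np.ones_like(u)],-1)@np.linalg.inv(c["intrinsics"]).T*c["depth"][...,None]
    return (p-c["t"])@c["R"]
def ray(c,uv,z):
    d=c["R"].T@np.linalg.inv(c["intrinsics"])@np.array([uv[0],uv[1],1.]); o=-c["R"].T@c["t"]
    return o+d*(z-o[2])/d[2]
def proj(c,X):
    q=c["intrinsics"]@(c["R"]@np.asarray(X,float)+c["t"]); return q[:2]/q[2]
E
python3 - <<'E'
from h import *
d=pickle.load(open("v0.pkl","rb"));c=d["top"];P=cloud(c);Z=P[...,2];im=c["color"]
hsv=cv2.cvtColor(im,cv2.COLOR_BGR2HSV)
def box(m,z,n):
    k,l,s,ce=cv2.connectedComponentsWithStats(m.astype(np.uint8))
    for i in range(1,k):
        if s[i,4]<n: continue
        v,u=np.nonzero(l==i); w=np.array([ray(c,(a,b),z)[:2] for a,b in zip(u,v)])
        (cx,cy),sz,an=cv2.minAreaRect((w*1000).astype(np.float32))
        print("px",ce[i].round(1),"n",s[i,4],"z",np.median(Z[l==i]).round(4),"rect",round(cx,1),round(cy,1),np.round(sz,1),round(an,1),"mean",(w.mean(0)*1000).round(1))
def roi(x0,x1,y0,y1):
    r=np.zeros(Z.shape,bool); r[y0:y1,x0:x1]=1; return r
print("table z",np.median(Z[290:310,240:300]),Z[150:160,180:200].std(), np.median(Z[225:235,150:170]))
print("rack/flask top");box(roi(180,222,232,268)&(Z>.065)&(Z<.1),.079,20)
print("lamp tops");box(roi(178,235,188,232)&(Z>.07)&(Z<.1),.084,10)
print("lamp whole");box(roi(178,235,188,232)&(Z>.004)&(Z<.1),.008,10)
print("switch");box(roi(380,450,235,285)&(Z>.03)&(Z<.1),.04,20)
print("pot");box(roi(158,190,172,205)&(Z>.03)&(Z<.1),.041,20)
H,S,V=hsv[...,0],hsv[...,1],hsv[...,2]
r=roi(380,450,235,285)&(S>110)&(V>60)
for n,lo,hi in(("blue",100,130),("yel",15,32),("green",40,85)):
    print(n);box(r&(H>=lo)&(H<=hi),.075,6)
print("red");box(r&((H<8)|(H>172)),.075,6)
# obstacles around the path
for a,b,e,f in((180,222,232,268),(215,290,180,310),(300,370,225,290),(80,180,170,290)):
    q=P[e:f,a:b].reshape(-1,3); i=q[:,2].argmax(); print("max",q[i].round(3))
E
```

```text
table z 0.002986915272114609 0.005980785569562626 0.0001619687745150084
rack/flask top
px [197.6 250.5] n 448 z 0.0783 rect 446.0 343.9 [74.4 65. ] 37.4 mean [445.8 344.2]
lamp tops
px [215.4 198.9] n 141 z 0.0838 rect 608.5 291.2 [63.2 22.5] 40.5 mean [608.3 290.9]
px [192.4 217.7] n 150 z 0.084 rect 548.8 362.0 [63.  24.4] 39.7 mean [548.4 362.2]
lamp whole
px [180.4 191.6] n 53 z 0.0346 rect 636.9 419.8 [30.4 20.2] 1.5 mean [639.6 421.9]
px [207.  210.3] n 985 z 0.0111 rect 575.5 331.5 [ 95.2 148.9] 39.5 mean [577.7 331.2]
switch
px [415.6 258.7] n 1295 z 0.041 rect 423.9 -349.1 [146.6  91.6] 71.9 mean [ 424.  -349.9]
pot
px [171.8 187.2] n 353 z 0.042 rect 650.8 442.8 [65.9 69. ] 0.4 mean [650.  441.8]
blue
px [405.5 259.9] n 15 z 0.0821 rect 421.2 -306.8 [ 9.4 12.4] 89.0 mean [ 421.6 -306.9]
yel
px [422.7 265.2] n 23 z 0.0768 rect 405.9 -359.2 [20.4 10.5] 33.2 mean [ 405.6 -360. ]
green
px [433.1 260.1] n 10 z 0.079 rect 421.1 -391.8 [ 4.3 15.6] 44.5 mean [ 421.6 -392.9]
red
px [416.1 254.7] n 24 z 0.0786 rect 437.0 -339.9 [ 8.7 22.4] 44.6 mean [ 438.1 -340.3]
max [0.479 0.077 1.331]
max [0.479 0.077 1.331]
max [0.479 0.077 1.331]
max [0.479 0.077 1.331]
```

```bash
python3 - <<'E'
from h import *
d=pickle.load(open("v0.pkl","rb"))
G=np.zeros((17,34),int)
for n in d:
    P=cloud(d[n]);ok=d[n]["depth"]>0
    q=P[ok]
    i=((q[:,0]-.2)/.04).astype(int);j=((.68-q[:,1])/.04).astype(int)
    m=(q[:,0]>.2)&(q[:,1]<.68)&(i<17)&(j<34)&(q[:,2]<.6)
    np.maximum.at(G,(i[m],j[m]),(q[m,2]*1000).astype(int))
print("y  ",*[f"{int(680-40*j-20):4d}" for j in range(34)])
for i in range(16,-1,-1): print(int(220+40*i),*[f"{g:4d}" for g in G[i]])
E
```

```text
y    660  620  580  540  500  460  420  380  340  300  260  220  180  140  100   60   20  -20  -60 -100 -140 -180 -220 -260 -300 -340 -380 -420 -460 -500 -540 -580 -620 -660
860    8    6  111  113  111    9   50   87   94   67   95   88   61  220  226  219    7    8    7    8    6   13   10   94   95   96   10  117  113   93  103  118  151  126
820    8    9  107  111  111   48   49   58   51    6    6    8  221  220  179    7    8    9    7   11   11    9    6    7   76   76    6    6    9   80  156  159  161   77
780    9    9    7    7    7   48   52   23    8   77   77  223  226   20   17    6    7   10   10   11    6    7    7    8    9    7    7    6    6   79  158  157  156   78
740    6    9    7    9    9    7    7    8    7   78   78    6    6   15   20   25   22    8    7   23   19   19   43   99  114  115  104    8    9    6   79    8    9   78
700    7  149    8    8    8   44   43    7    6   73   73    7    8    7   17   28   20   21   19   18    8    5    8    6    8    5   96   55    6    6   79   72   10   75
660   10  148    7    8    6   48   47    6    5   11   
[... 1331 characters left out ...]
   8
340  336  338  558  564    5   76   71    7    5   32   35   14   30   33   40    6  165  166  161  159  141  136    6    7    7    6    6   35    8   36   40   40   39   31
300  337  338  565  581  592    4    6    7    7   25   13   14   14   34   35    7    7    6   38   52    7    6    8    6    5    7    6    7    7   36   37   37   39   35
260  330  564  569  568  599  599  599    0    5    6    9    6   13   35   28    6    6    9   12   29    7    7    6    7    7    7    7    8    7    6   38    6    5    6
220    0  571  588  595  389  541  599  598    0    3    5    8    6    8    4    7    8    6    5    7    8    9    8    5    6    5    6    7    6    6    6    5    6    7
```

```bash
python3 - <<'E'
from h import *
d=pickle.load(open("v0.pkl","rb"))
a=np.radians(37.4);R=np.array([[np.cos(a),np.sin(a)],[-np.sin(a),np.cos(a)]])
for n in d:
    P=cloud(d[n]);q=P[d[n]["depth"]>0]
    q=q[(q[:,2]>.1)&(q[:,2]<.4)]
    f=(q[:,:2]-[.446,.344])@R.T
    for lo,hi in((-.12,-.04),(-.04,0),(0,.04),(.04,.08),(.08,.15)):
        m=(f[:,0]>lo)&(f[:,0]<hi)&(np.abs(f[:,1])<.2)
        print(n,lo,hi,m.sum(),"flask-frame y nearest:",np.sort(f[m,1])[::-1][:4].round(3),q[m][f[m,1].argsort()[::-1][:2]].round(3).tolist())
# gripper in initial view: points z .2-.35 near TCP
P=cloud(d["top"]);q=P[(P[...,2]>.26)&(P[...,2]<.36)];q=q[np.hypot(q[:,0]-.264,q[:,1]-.566)<.16]
from scipy.spatial.transform import Rotation as Ro
t=Ro.from_rotvec([-.6806,-3.0662,.0028]).as_matrix();f=(q-[.264,.566,.231])@t
for lo in np.arange(-.13,-.02,.01):
    g=f[(f[:,2]>lo)&(f[:,2]<lo+.01)]
    if len(g)>5: print(lo.round(2),len(g),"x",np.percentile(g[:,0],[2,98]).round(3),"y",np.percentile(g[:,1],[2,98]).round(3))
print(t.round(2).tolist())
E
```

```text
top -0.12 -0.04 594 flask-frame y nearest: [-0.087 -0.089 -0.09  -0.09 ] [[0.464, 0.248, 0.109], [0.461, 0.243, 0.102]]
top -0.04 0 257 flask-frame y nearest: [-0.096 -0.098 -0.1   -0.101] [[0.473, 0.244, 0.138], [0.476, 0.243, 0.146]]
top 0 0.04 1 flask-frame y nearest: [-0.152] [[0.539, 0.224, 0.144]]
top 0.04 0.08 0 flask-frame y nearest: [] []
top 0.08 0.15 0 flask-frame y nearest: [] []
side -0.12 -0.04 464 flask-frame y nearest: [-0.132 -0.133 -0.134 -0.135] [[0.491, 0.212, 0.249], [0.491, 0.212, 0.245]]
side -0.04 0 188 flask-frame y nearest: [-0.124 -0.127 -0.128 -0.132] [[0.497, 0.227, 0.24], [0.494, 0.221, 0.244]]
side 0 0.04 2 flask-frame y nearest: [-0.154 -0.157] [[0.541, 0.223, 0.141], [0.542, 0.219, 0.14]]
side 0.04 0.08 0 flask-frame y nearest: [] []
side 0.08 0.15 0 flask-frame y nearest: [] []
-0.13 29 x [-0.025  0.019] y [-0.051 -0.004]
-0.12 77 x [-0.027  0.016] y [-0.051  0.013]
-0.11 851 x [-0.038  0.031] y [-0.094  0.093]
-0.1 124 x [-0.039  0.024] y [-0.095  0.085]
-0.09 242 x [-0.04   0.034] y [-0.085  0.081]
-0.08 146 x [-0.04  -0.006] y [-0.082  0.08 ]
-0.07 26 x [-0.039 -0.011] y [-0.087  0.083]
-0.05 10 x [-0.014 -0.008] y [0.044 0.054]
-0.04 6 x [-0.013 -0.006] y [0.042 0.054]
[[-0.91, 0.42, -0.0], [0.42, 0.91, -0.0], [0.0, -0.0, -1.0]]
```

```bash
cat >> h.py <<'E'
from scipy.spatial.transform import Rotation as Ro
def down(deg):
    a=np.radians(deg); y=np.array([np.cos(a),np.sin(a),0]); z=np.array([0,0,-1.])
    return Ro.from_matrix(np.c_[np.cross(y,z),y,z]).as_rotvec()
def ax(deg): a=np.radians(deg); return np.array([np.cos(a),np.sin(a)])
FL=np.array([.446,.344]);FA=37.4; LP=np.array([.5784,.3266]);LA=40.1
SB=np.array([.4239,-.3491]);SA=-18.1
E
python3 - <<'E'
from h import *
d=pickle.load(open("v0.pkl","rb"))
def chk(c,ang,zlo,zhi=.4):
    # gripper frame: along=tool y
    y=ax(ang);x=ax(ang+90)
    for n in d:
        P=cloud(d[n]);q=P[(d[n]["depth"]>0)&(P[...,2]>zlo)&(P[...,2]<zhi)];f=np.c_[(q[:,:2]-c)@y,(q[:,:2]-c)@x]
        g=np.maximum(np.abs(f[:,0])-.095,np.abs(f[:,1])-.038)
        k=g.argsort()[:3];print(n,c,"gap",g[k].round(3),f[k].round(3).tolist(),q[k,2].round(3))
chk(FL,FA+90,.11); chk(FL+.009*ax(FA+90)+.006*ax(FA),FA+90,.11)
chk(LP,LA,.1,.25); chk(LP+.008*ax(LA+90),LA,.1,.25)
chk(np.array([.512,.462]),FA+90,.1,.25);chk(np.array([.512,.462]),FA,.1,.25)
chk(SB,SA,.1)
from cell import ctrl
for nm,c,z,a in(("flask",FL,.058,FA+90),("park",(.512,.462),.05,FA+90),("park2",(.512,.462),.045,FA),("lamp",LP,.053,LA),("sw",SB+.042*ax(SA+90),.073,SA)):
    for h in(0,180):
        q=ctrl.solve_ik([*c,z],down(a+h)); print(nm,h,None if q is None else np.round(q,2))
E
```

```text
top [0.446 0.344] gap [0.001 0.002 0.003] [[-0.096, 0.039], [-0.092, 0.04], [-0.098, 0.037]] [0.138 0.125 0.146]
side [0.446 0.344] gap [0.029 0.032 0.033] [[-0.124, 0.03], [-0.127, 0.037], [-0.128, 0.037]] [0.24  0.244 0.248]
top [0.44530011 0.35479399] gap [0.008 0.01  0.01 ] [[-0.101, 0.046], [-0.105, 0.045], [-0.099, 0.048]] [0.125 0.138 0.116]
side [0.44530011 0.35479399] gap [0.038 0.041 0.042] [[-0.133, 0.036], [-0.136, 0.043], [-0.137, 0.043]] [0.24  0.244 0.248]
top [0.5784 0.3266] gap [0.006 0.008 0.009] [[-0.101, -0.044], [-0.103, -0.046], [-0.104, -0.042]] [0.155 0.153 0.159]
side [0.5784 0.3266] gap [0.008 0.017 0.017] [[-0.101, -0.046], [-0.095, -0.055], [-0.108, -0.055]] [0.151 0.141 0.155]
top [0.57324701 0.33271937] gap [0.011 0.011 0.012] [[-0.106, -0.048], [-0.106, -0.044], [-0.104, -0.05]] [0.157 0.157 0.159]
side [0.57324701 0.33271937] gap [0.016 0.021 0.024] [[-0.101, -0.054], [-0.116, -0.057], [-0.116, -0.062]] [0.151 0.203 0.198]
top [0.512 0.462] gap [0.096 0.098 0.098] [[-0.189, 0.134], [-0.191, 0.136], [-0.187, 0.136]] [0.157 0.157 0.155]
side [0.512 0.462
[... 270 characters left out ...]
9], [0.23, 0.024], [0.231, 0.024]] [0.101 0.116 0.121]
top [ 0.4239 -0.3491] gap [0.05  0.054 0.056] [[0.145, 0.087], [0.149, 0.084], [0.151, 0.068]] [0.103 0.102 0.1  ]
side [ 0.4239 -0.3491] gap [0.08  0.081 0.082] [[0.175, 0.076], [0.176, 0.081], [0.177, 0.087]] [0.101 0.1   0.1  ]
flask 0 [ 0.46  0.7   1.72 -0.    0.72 -1.76]
flask 180 [0.46 0.7  1.72 0.   0.72 1.38]
park 0 [ 0.57  0.83  1.38 -0.    0.94 -1.65]
park 180 [0.57 0.83 1.38 0.   0.94 1.49]
park2 0 [ 0.57  0.83  1.38 -0.    0.93 -0.08]
park2 180 None
lamp 0 [ 0.35  0.8   1.45 -0.    0.89 -0.35]
lamp 180 [ 0.35  0.8   1.45 -0.    0.89  2.79]
sw 0 [-0.82  0.65  1.78 -0.    0.71 -0.51]
sw 180 [-0.82  0.65  1.78 -0.    0.71  2.63]
```

```bash
python3 - <<'E'
from h import *
d=pickle.load(open("v0.pkl","rb"));a=.956
u=np.array([np.cos(a),np.sin(a)]);w=np.array([-u[1],u[0]])
for n in d:
    P=cloud(d[n]);q=P[(d[n]["depth"]>0)&(P[...,2]>.3)&(P[...,0]<.5)&(P[...,1]>.0)&(P[...,1]<.75)]
    r=q[:,:2]-[.264,.566];s=r@u;l=r@w
    for lo in np.arange(-.6,.15,.05):
        m=(s>lo)&(s<lo+.05)&(abs(l)<.35)
        if m.sum()>10: print(n,lo.round(2),m.sum(),"lat",np.percentile(l[m],[3,50,97]).round(3),"z",np.percentile(q[m,2],[3,50,97]).round(3))
from cell import ctrl
A=[];b=[]
for p in([.446,.344,.058],[.578,.327,.053],[.5,.46,.2],[.424,-.349,.073],[.6,.2,.3]):
    q=ctrl.solve_ik(p,down(40))
    R=np.hypot(p[0],p[1]);s2,c2,s23,c23=np.sin(q[1]),np.cos(q[1]),np.sin(q[1]+q[2]),np.cos(q[1]+q[2])
    al=p[0]*np.cos(q[0])+p[1]*np.sin(q[0]);print("lateral",(-p[0]*np.sin(q[0])+p[1]*np.cos(q[0])).round(4))
    A+=[[s2,s23,1,0],[c2,c23,0,1]];b+=[al,p[2]]
print(np.linalg.lstsq(np.array(A),np.array(b),rcond=None)[:2])
E
```

```text
top -0.6 213 lat [-0.172 -0.15  -0.122] z [0.301 0.317 0.344]
top -0.25 88 lat [-0.053 -0.05  -0.046] z [0.626 0.645 0.667]
top -0.2 1023 lat [-0.055 -0.045 -0.02 ] z [0.565 0.641 0.672]
top -0.15 1959 lat [-0.057 -0.034  0.04 ] z [0.549 0.612 0.644]
top -0.1 2275 lat [-0.057 -0.016  0.049] z [0.319 0.557 0.608]
top -0.05 3025 lat [-0.062 -0.019  0.047] z [0.325 0.552 0.587]
top 0.0 1417 lat [-0.062 -0.025  0.044] z [0.31  0.558 0.57 ]
top 0.05 458 lat [-0.028 -0.011  0.018] z [0.305 0.332 0.337]
side -0.6 1805 lat [-0.142  0.061  0.105] z [0.316 0.408 0.501]
side -0.55 1980 lat [0.056 0.061 0.105] z [0.324 0.486 0.583]
side -0.5 2005 lat [0.056 0.061 0.104] z [0.402 0.562 0.651]
side -0.45 1112 lat [0.055 0.059 0.064] z [0.48  0.582 0.653]
side -0.4 452 lat [0.056 0.06  0.064] z [0.556 0.615 0.648]
side -0.35 12 lat [0.057 0.06  0.063] z [0.634 0.64  0.644]
side -0.25 239 lat [-0.051 -0.03   0.019] z [0.598 0.622 0.639]
side -0.2 532 lat [-0.058 -0.041  0.017] z [0.545 0.586 0.63 ]
side -0.15 397 lat [-0.061 -0.057 -0.03 ] z [0.536 0.58  0.619]
side -0.1 637 lat [-0.061 -0.055  0.014] z [0.303 0.517 0.596]
side -0.05 1130 lat [-0.064 -0.031  0.013] z [0.319 0.443 0.571]
side 0.0 337 lat [-0.065 -0.038 -0.018] z [0.306 0.459 0.56 ]
side 0.05 148 lat [-0.031 -0.015  0.03 ] z [0.302 0.324 0.334]
lateral 0.111
lateral 0.111
lateral 0.111
lateral 0.111
lateral 0.111
(array([0.39638265, 0.39851669, 0.04827281, 0.04022781]), array([0.0019043]))
```

```bash
python3 - <<'E'
from h import *
from cell import ctrl
o=down(FA+90); g=FL+.009*ax(FA+90)+.006*ax(FA)
def st(t): s=ctrl.get_state();print(t,round(s["time"],1),np.round(s["tcp_pos"],4),"op",round(s["opening"],4),"gf",round(s["gripper_force"],1),"ft",np.round(s["ft_force"],1))
ctrl.goto([*g,.2],o); st("above")
r=ctrl.movel([*g,.058],speed=.1,max_force=10); st(f"down {r}")
if not r:
    ctrl.move_gripper(.05,25); st("grip")
    ctrl.movel([*g,.165],speed=.1); st("lift")
c=ctrl.camera("top");cv2.imwrite("pics/lift.png",cv2.resize(c["color"][160:320,60:320],None,fx=2.5,fy=2.5))
E
```

```text
above 1.5 [0.4451 0.3552 0.2   ] op 0.0872 gf 0.0 ft [-0.3 -0.3 -0.6]
down False 3.1 [0.4457 0.355  0.0586] op 0.0868 gf 0.0 ft [-0.5 -0.2  0.9]
grip 3.6 [0.4463 0.3546 0.0584] op 0.0621 gf 25.0 ft [ 2.9 -3.4  2.2]
lift 4.8 [0.4447 0.3545 0.1642] op 0.0615 gf 25.0 ft [ 0.6  0.  -3. ]
```

View pics/lift.png

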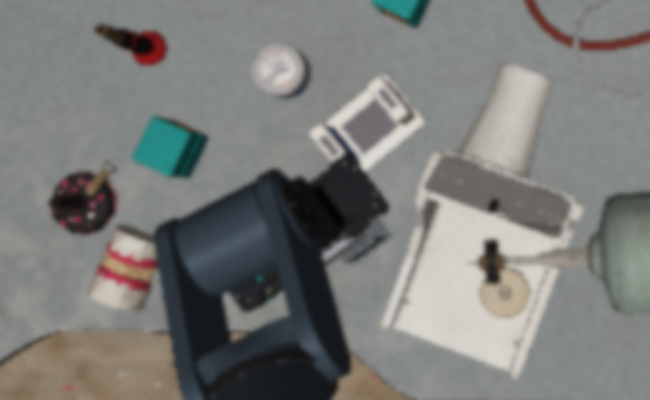

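The flask is gripped and lifted: opening 61.5 mm and about 3 N of weight. In the picture the gripper hides it at around (345,215) in the crop, and the lamp stand at (368,122) is clear. Next I'll park it.

```bash
python3 - <<'E'
from h import *
from cell import ctrl
o=down(FA+90); p=np.array([.512,.462])+.006*ax(FA)
def st(t): s=ctrl.get_state();print(t,round(s["time"],1),np.round(s["tcp_pos"],4),"op",round(s["opening"],4),"gf",round(s["gripper_force"],1),"ft",np.round(s["ft_force"],1))
ctrl.movel([*p,.165],o,speed=.15); ctrl.movel([*p,.07],speed=.1)
r=ctrl.movel([*p,.049],speed=.02,max_force=6); st(f"touch {r}")
ctrl.move_gripper(.087); ctrl.sleep(.3); st("open")
ctrl.movel([*p,.16],speed=.15)
ctrl.goto([.40,.36,.26],down(FA)); ctrl.sleep(.2)
d={n:ctrl.camera(n) for n in("top","side")};pickle.dump(d,open("v1.pkl","wb"))
cv2.imwrite("pics/park.png",np.vstack([cv2.resize(d["top"]["color"][170:290,90:250],(400,300)),cv2.resize(d["side"]["color"][90:210,200:360],(400,300))]))
st("end")
E
```

```text
touch True 7.8 [0.5166 0.4654 0.0524] op 0.0619 gf 25.0 ft [-0.3  0.2  6.4]
open 8.9 [0.5151 0.4646 0.0505] op 0.0873 gf 0.0 ft [-0.   0.6  0.6]
end 11.4 [0.4001 0.3601 0.2597] op 0.087 gf 0.0 ft [ 0.1  0.2 -0.6]
```

View pics/park.png

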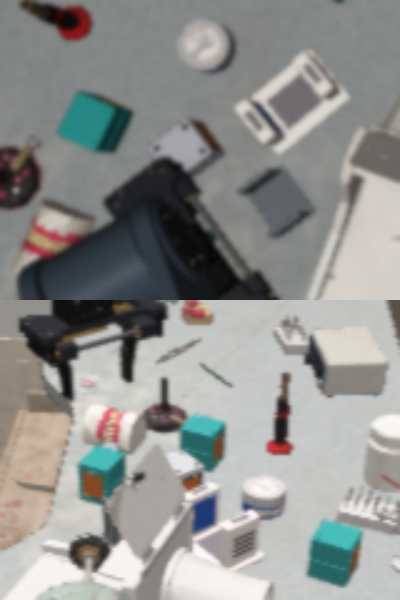

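The flask stands on the worktop at about (185,145) in the upper crop, with the gripper partly covering it. The rack is empty. I'll move the arm aside and measure it.

```bash
python3 - <<'E'
from h import *
from cell import ctrl
ctrl.goto([.29,.50,.25],down(FA)); ctrl.sleep(.1)
c=ctrl.camera("top");P=cloud(c);Z=P[...,2]
cv2.imwrite("pics/park2.png",cv2.resize(c["color"][180:280,100:240],None,fx=5,fy=5))
near=np.hypot(P[...,0]-.512,P[...,1]-.462)<.055
m=near&(Z>.055)&(Z<.09)
v,u=np.nonzero(m);w=np.array([ray(c,(a,b),.072)[:2] for a,b in zip(u,v)])
print(len(w),u.mean(),v.mean(),np.median(Z[m]),cv2.minAreaRect((w*1000).astype(np.float32)),w.mean(0))
for nm,cc,zl,zh,zp in(("cheeks",(.446,.344),.06,.1,.08),("lamps",(.578,.327),.07,.1,.084)):
    m=(np.hypot(P[...,0]-cc[0],P[...,1]-cc[1])<.075)&(Z>zl)&(Z<zh)
    k,l,s,ce=cv2.connectedComponentsWithStats(m.astype(np.uint8))
    cs=[ray(c,ce[i],zp)[:2] for i in range(1,k) if s[i,4]>8]
    print(nm,np.round(cs,4).tolist(),"mid",np.mean(cs,0).round(4),np.degrees(np.arctan2(*(cs[0]-cs[1])[::-1])).round(1),np.linalg.norm(cs[0]-cs[1]).round(4))
s=ctrl.get_state();print(s["time"])
E
```

```text
377 162.87798408488064 229.06631299734747 0.07205640647339588 ((512.2412109375, 457.44390869140625), (57.715965270996094, 65.90471649169922), 37.75737380981445) [0.51217457 0.4576227 ]
cheeks [[0.4729, 0.3633], [0.418, 0.3237]] mid [0.4455 0.3435] 35.9 0.0677
lamps [[0.608, 0.2909], [0.5484, 0.3625]] mid [0.5782 0.3267] -50.2 0.0931
12.3333
```

View pics/park2.png

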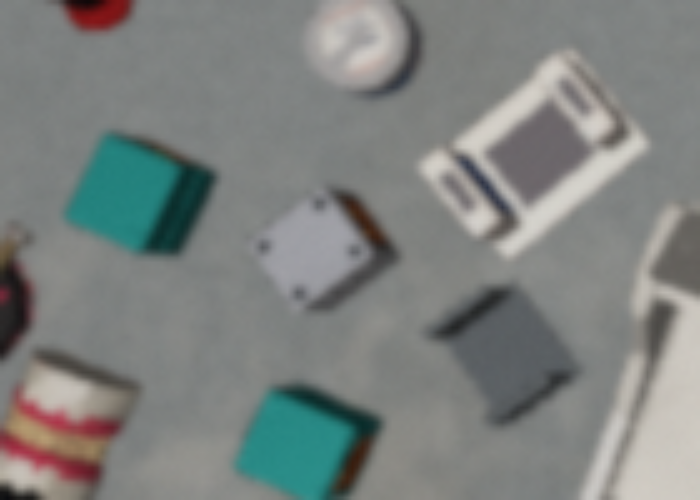

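The flask stands clear at (310,248) in the crop. The four screw heads average to px (161.6,229.2), which is (0.512,0.4615) on the z=0.072 plane. That agrees with the commanded park position; the depth mask is biased by a visible side wall. Next I'll regrip it by its bare faces.

```bash
python3 - <<'E'
from h import *
from cell import ctrl
def st(t): s=ctrl.get_state();print(t,round(s["time"],1),np.round(s["tcp_pos"],4),"op",round(s["opening"],4),"gf",round(s["gripper_force"],1),"ft",np.round(s["ft_force"],1))
LA=40.; L=np.array([.5783,.3272])
p=np.array([.512,.4616])+.008*ax(FA+90)
ctrl.goto([*p,.15],down(FA))
r=ctrl.movel([*p,.045],speed=.1,max_force=10); st(f"down {r}")
assert not r
ctrl.move_gripper(.045,25); st("grip"); 
ctrl.movel([*p,.16],speed=.1); st("lift")
t=L+.008*ax(LA+90)+.004*ax(LA)
ctrl.movel([*t,.16],down(LA),speed=.12); st("over")
ctrl.movel([*t,.075],speed=.1); st("above")
r=ctrl.movel([*t,.049],speed=.015,max_force=5); st(f"touch {r}")
c=ctrl.camera("side");cv2.imwrite("pics/lamp.png",cv2.resize(c["color"][100:220,200:360],(800,600),interpolation=cv2.INTER_CUBIC))
E
```

```text
down False 14.5 [0.5077 0.4684 0.0458] op 0.0869 gf 0.0 ft [ 0.1 -0.5  0.7]
grip 15.1 [0.5065 0.4676 0.0451] op 0.0556 gf 25.0 ft [-2.1 -1.   1.8]
lift 16.4 [0.5066 0.4676 0.1589] op 0.0559 gf 25.0 ft [-0.1  0.3 -3.1]
over 17.8 [0.5758 0.3366 0.16  ] op 0.056 gf 25.0 ft [ 0.3  1.4 -2.7]
above 18.8 [0.5769 0.3362 0.0757] op 0.0559 gf 25.0 ft [ 0.6  0.8 -4.3]
touch True 20.1 [0.5762 0.3359 0.0531] op 0.056 gf 25.0 ft [ 0.  -0.7  5.8]
```

View pics/lamp.png

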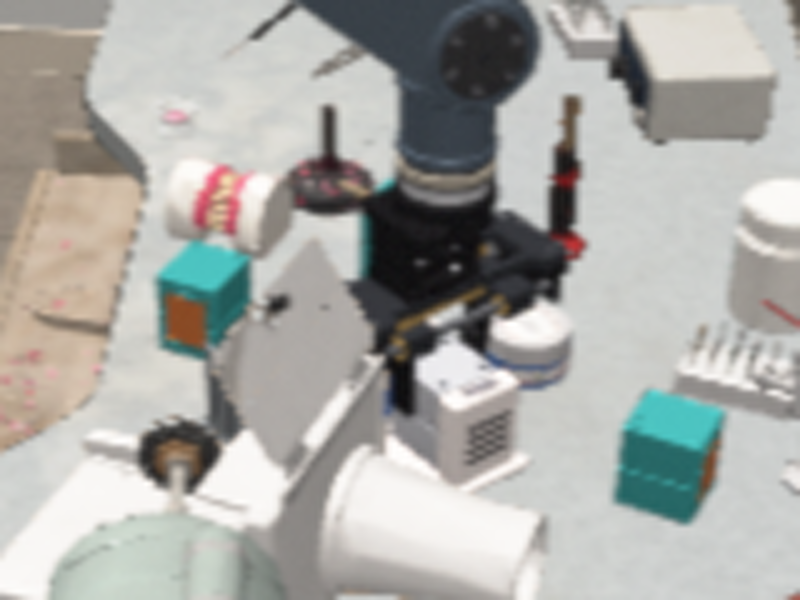

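Touchdown came at z=0.053, which is the plate level. The side view shows the flask top between the lamps, with the lamp at (480,430) and the gripper above the pot at (530,345), clear of it. I'll release, then check from the top.

```bash
python3 - <<'E'
from h import *
from cell import ctrl
def st(t): s=ctrl.get_state();print(t,round(s["time"],1),np.round(s["tcp_pos"],4),"op",round(s["opening"],4),"ft",np.round(s["ft_force"],1))
x,y,z=ctrl.get_state()["tcp_pos"]
ctrl.move_gripper(.087);ctrl.sleep(.4);st("open")
ctrl.movel([x,y,.32],speed=.17)
ctrl.move_gripper(.0,20)
B=np.array([.4237,-.350]);p=B+.014*ax(SA+90)+.05*ax(SA)
ctrl.goto([*p,.32],down(SA));st("sw")
c=ctrl.camera("top")
cv2.imwrite("pics/placed.png",cv2.resize(c["color"][180:240,160:240],(800,600),interpolation=cv2.INTER_CUBIC))
E
```

```text
open 21.4 [0.5745 0.3353 0.0511] op 0.0865 ft [0.  0.1 0.5]
sw 27.1 [ 0.4762 -0.3514  0.32  ] op 0.0007 ft [ 0.1  0.3 -0.2]
```

View pics/placed.png

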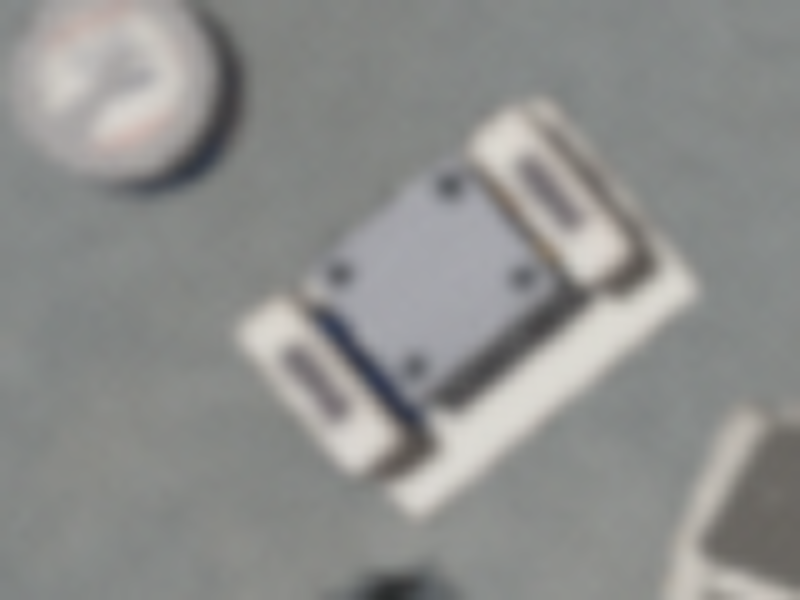

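The flask sits between the lamps. The screws average to (433,275) and the lamp labels to (433,288), so it is about +3 mm in x and −3 mm in y in the lamp frame, inside tolerance. The pot is untouched. Now the toggles.

```bash
python3 - <<'E'
from h import *
from cell import ctrl
def st(t): s=ctrl.get_state();p=s["tcp_pos"];r=p[:2]-B;print(t,round(s["time"],1),"box xy",np.round([r@X,r@Y],4),round(p[2],4),"ft",np.round(s["ft_force"],1))
B=np.array([.4237,-.350]);X=ax(SA);Y=ax(SA+90)
P=lambda x,y,z:[*(B+x*X+y*Y),z]
for y,s in((.014,1),(.042,-1)):
    ctrl.movel(P(.05*s,y,.15),down(SA),speed=.2)
    if ctrl.movel(P(.05*s,y,.073),speed=.1,max_force=6): st("BLOCKED");break
    r=ctrl.movel(P(.005*s,y,.073),speed=.03,max_force=9);st(f"push {r}")
    ctrl.movel(P(.05*s,y,.073),speed=.1)
    ctrl.movel(P(.05*s,y,.15),speed=.15)
ctrl.goto([.33,-.15,.35],down(SA));st("away")
d={n:ctrl.camera(n) for n in("top","side")};pickle.dump(d,open("v2.pkl","wb"))
f=lambda im,x,y,w,h:cv2.resize(im[y:y+h,x:x+w],(400,300),interpolation=cv2.INTER_CUBIC)
cv2.imwrite("pics/sw.png",np.hstack([f(d["top"]["color"],376,229,80,60),f(d["side"]["color"],180,300,80,60)]))
E
```

```text
push False 30.8 box xy [0.0051 0.0139] 0.073 ft [ 1.8 -1.1  1.6]
push False 35.2 box xy [-0.006   0.0423] 0.0728 ft [-4.7  1.   1.5]
away 37.5 box xy [-0.151   0.1607] 0.3491 ft [ 0.1 -0.8 -0. ]
```

View pics/sw.png

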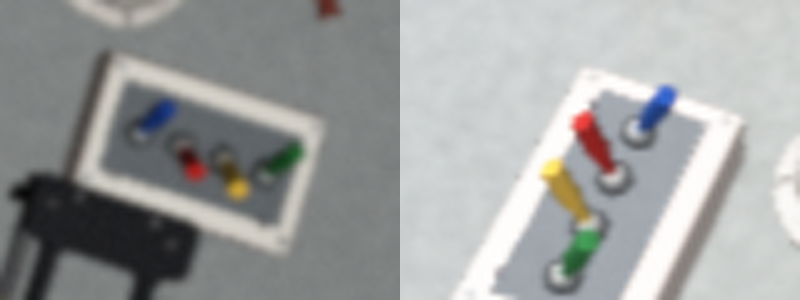

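Red at (196,172) now leans to the front in line with yellow, and blue at (168,106) leans back in line with green. The red push ended at only 2 N, so I'll press both firmly against their stops.

```bash
python3 - <<'E'
from h import *
from cell import ctrl
def st(t): s=ctrl.get_state();p=s["tcp_pos"];r=p[:2]-B;print(t,round(s["time"],1),"box xy",np.round([r@X,r@Y],4),round(p[2],4),"ft",np.round(s["ft_force"],1))
B=np.array([.4237,-.350]);X=ax(SA);Y=ax(SA+90)
P=lambda x,y,z:[*(B+x*X+y*Y),z]
ctrl.goto(P(.05,.014,.15),down(SA))
for y,s in((.014,1),(.042,-1)):
    ctrl.movel(P(.045*s,y,.15),speed=.2)
    if ctrl.movel(P(.045*s,y,.073),speed=.1,max_force=6): st("BLOCKED");break
    ctrl.movel(P(.012*s,y,.073),speed=.08,max_force=9)
    r=ctrl.movel(P(-.004*s,y,.073),speed=.02,max_force=8);st(f"push {r}")
    ctrl.movel(P(.045*s,y,.073),speed=.1)
    ctrl.movel(P(.045*s,y,.15),speed=.15)
ctrl.goto([.33,-.15,.35],down(SA));ctrl.sleep(.2);st("away")
d={n:ctrl.camera(n) for n in("top","side")};pickle.dump(d,open("v3.pkl","wb"))
f=lambda im,x,y,w,h:cv2.resize(im[y:y+h,x:x+w],(400,300),interpolation=cv2.INTER_CUBIC)
cv2.imwrite("pics/fin.png",np.vstack([np.hstack([f(d["top"]["color"],376,229,80,60),f(d["side"]["color"],180,300,80,60)]),np.hstack([f(d["top"]["color"],160,180,80,60),f(d["side"]["color"],240,140,80,60)])]))
E
```

```text
push True 41.2 box xy [0.0031 0.0134] 0.0733 ft [2.7 0.3 0.8]
push True 45.0 box xy [-0.0065  0.0424] 0.0725 ft [-2.3 -0.2  1.9]
away 47.4 box xy [-0.151   0.1606] 0.3489 ft [ 0.4  0.2 -0.5]
```

View pics/fin.png

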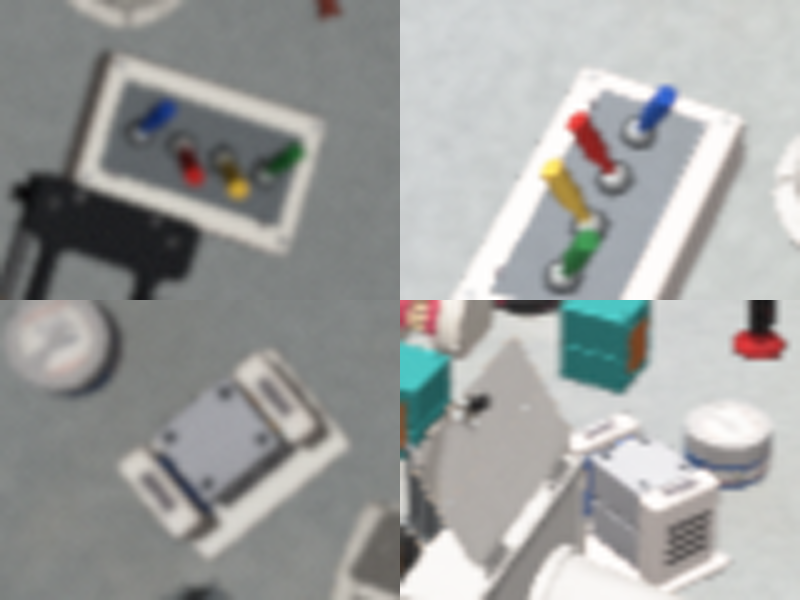

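Red now leans to the front, with its tip at (577,122) in the side crop, parallel to yellow. Blue is parallel to green, and both pushes ended on their stops. The flask stands between the lamps and the pot is unmoved.

```bash
python3 -c "
from cell import ctrl
print(ctrl.hand_in(), ctrl.get_state()['time'])"
```

```text
the job is handed in; nothing more can be done
the job is handed in; nothing more can be done
```

The job is handed in, with no verdict returned: the flask stands released between the lamps with its windows facing them, red is off and blue is on (both pushed to their stops), and green, yellow and the pumice pot look unmoved.

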